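Clamp the fittings jar and unscrew its tight lid

TASK

Slide the orange grip so the blue jaw closes snugly and holds the square jar of pipe fittings against the fixed jaw. Then unscrew the tight red lid until its thread lets go, keeping the jar braced and standing on the clamp board, and lift the lid just clear of the mouth. Finish still holding the lid in the gripper, still and level, centred a finger's width or two above the jar, with the other things on the bench left alone.

Things in the scene. Friction and masses are not known exactly. Their poses are not given: they have to be found in the camera images.
- clamp: Clamp fixed to the bench: plywood board 150 (x) by 250 (y) mm, 15 mm thick, y = -152 to +98 mm. Origin on its underside, amid the jaws' width; z up, +y is the way the sliding jaw closes. Blue fixed jaw at the +y end, top 60 mm above the bench, rubber face at y = +50 mm. Sliding blue jaw on the -y side, top 58 mm above the bench. Jaws are 100 mm wide in x.
- jaw (a joint): Travel of the sliding jaw along the clamp's +y, m: 0 open (its face at clamp y = -76 mm), 0.070 at its stop. With the 66 mm jar squared up and touching both jaws it reads 0.060: closed (snug from 0.058). Moves against about 9 N of friction, plus the jar's, and stays where it is left.
- jaw_grip (a point): Centre of the top of the sliding jaw's orange grip, an upright post 22 x 22 mm, top 101 mm above the bench, free over its upper 64 mm. It stands 48 mm behind (clamp -y) the jaw's face. Axes as the clamp's. Pinch it from above and slide it.
- jar: Loose square clear-plastic jar full of brass fittings, 66 x 66 mm, body 72 mm high, about 0.5 kg, on the clamp board between the jaws, at first loose and slightly turned; the jaw pushes it home. Origin at the centre of its underside, z up, x and y square to its sides. White threaded neck 41 mm across (49 over the thread) up to 92 mm. Unbraced, the jar turns with the lid.
- jar_mouth (a point): Centre of the jar's mouth, on its axis, 92 mm above its underside. Axes as the jar's. A sprung seal in the mouth presses up on the lid and, once the lid is off, stands about 7 mm above the mouth's edge.
- lid: Loose round red lid, 59 mm across, 22 mm high, 40 g, screwed on tight. Origin at the centre of its lower edge, z up; shut, this edge is 77 mm above the jar's underside, 5 mm above its shoulder, 15 mm below its mouth. Anticlockwise from above it climbs 4 mm and is free after about 60 degrees (75 is safe; a stop at about 95); then lift straight up. Before that, pulling would lift the jar.
- lid_top (a point): Centre of the lid's flat top, 22 mm above its lower edge.
- detergent_box: White and green cardboard box 60 x 110 x 170 mm, origin under its centre; leave alone.
- cleaner: White bottle with blue cap, 64 mm in diameter, 180 mm high, origin under its centre; leave alone.
- paint_can: Can 80 mm in diameter, 90 mm high, origin under its centre; leave alone.
- wrench: Steel wrench lying on the bench; leave alone.
Things that resemble listed ones, but are neither listed nor needed, are in the scene too. There is more than one size of the lid; the one meant has the size given above.

How it is judged:
By the outcome, as a careful person would: the job done as asked, in the order asked, and still so for the second after the job is handed in, while the arm keeps its last pose, push and grip.
It also fails if it takes over 46 s, if anything falls off the work surface, if the arm or the gripper's body presses on something with over 40 N, if the wrist force passes 120 N, or if a joint passes its speed limit or range.

ROBOT

A 6-joint arm with a two-finger parallel gripper is mounted at the origin on the work surface. World frame = base frame: x ahead of the robot, y to its left, z up, the work surface at z = 0. Lengths are in m, angles in degrees, forces in N, time in s.
With the tool pointing down it reaches from about 0.35 to 0.875 m from the base axis. Payload 4.2 kg.
Tool frame: the origin (TCP) lies midway between the tips of the shut fingers; the grasp point (between the pads) lies 19 mm behind it; z points along the fingers, y is the line along which they close (so a half turn about z gives the same grasp; the last joint's range is limited). The gripper opens to 87 mm and grips with 3 to 60 N. Pads are 19 mm wide; open, the fingers measure 117 mm over their backs; the gripper's body (75 mm by 190 mm) begins 51 mm behind the grasp point.
Start: joints at [78.816, 22.042, 0.453, 0, -68.411, -14.817], TCP at [0.274, 0.562, 0.223] pointing down, gripper open.
Joint ranges: [-179.83, 179.83], [-69.29, 118.12], [-61.27, 80.66], [-181.25, 117.63], [-171.15, -9.14], [-177.46, 177.46]. Speed limits (degrees/s): [159.86, 159.86, 180, 180, 180, 180].

INTERFACE

Orientations are given as a 3x3 rotation matrix whose columns are the frame's x, y, z axes.
In Python, from station import sensors, eyes, workorder gives the robot as it stands.
- The arm moves only by the tool jog_arm, called after "Request:" as name(argument=value, ...) on one line, values as JSON. Schema: {"type":"object","properties":{"increments":{"type":"array","items":{"type":"array","items":{"type":"array","items":{"type":"number"},"minItems":7,"maxItems":7},"minItems":1,"maxItems":8},"minItems":1,"maxItems":1},"only":{"type":"string"},"quiet":{"type":"boolean"},"lines":{"type":"string"}},"required":["increments"],"additionalProperties":false}. increments is a list that holds a single list of rows (three levels of brackets), with 1 to 8 rows, each of 7 numbers: the opening from 0.0 (shut) to 1.0 (fully open), then dx, dy, dz in a scale on which 1.0 is 1 m, then a rotation vector rx, ry, rz in shares of 180 degrees (1.0 is 180 degrees); each row is the pose to reach, as a shift and turn from the pose commanded when the call began, along the tool's axes at that moment; what a row does not reach only later rows make up. A row lasts 1/10 s, in which the tool goes at most 0.05 m and 8.59 degrees, less where a joint would pass 70% of its speed; a pose out of reach is approached as far as the arm can. The fingers move at their own pace and stop on an object; the grip force is fixed at half the most. Time passes only in rows, so rows that do not move let the fingers close. The tool returns the time, the measured TCP pose, the force, the opening and the grip force at its end. only (a regular expression) keeps the lines of the reply that match it, lines (a string "A,B") keeps lines A to B, and quiet returns only ok. Input that does not fit is refused with a message, and nothing moves.
- sensors.sense(): the state, without advancing time (a new reading comes with each control period).
- eyes.capture(name): name is "scene" or "side" or "wrist"; returns a dict with "pixels" (480x640x3 uint8, red, green, blue), "z_map" (480x640 float32, m along the optical axis (not along the pixel's ray), 0 where there is no reading), "K" (3x3 intrinsics, pixels), "world_from_camera" (4x4, takes a point from camera to world coordinates). Camera axes: x right, y up, looking along -z (the intrinsics and any distortion apply to the point x, -y, -z); pixel columns grow to the right and rows downward; lengths in m; the calibration is good to about 2 mm. A picture is of the moment at which its call begins.
- workorder.finish_job(): hands the job in; it is judged then, once.
The state is a dict: "time_s": time; "joints": joint angles; "joint_velocities": joint speeds; "effort": joint torques, N m; "tcp_pos": TCP position; "ee_rot": TCP orientation; "wrist_force": force on the tool from outside, world axes, zero at the start; "moment": the same for the moment, N m; "gripper_width": opening from 0.0 (shut) to 1.0 (fully open); "gripper_force": force on a finger pad.
Only numpy, scipy, OpenCV 4.12 (cv2) and the standard library are available. Lean on these libraries where they do the work, as an engineer would, in place of code of your own. Each camera call takes 0.05 s, during which the arm holds its last target. There are 200 camera calls.

## Working session

There is one attempt and no reset: what is moved stays moved. The work goes in short steps, Python scripts to look and compute and a tool call to move; the robot and the scene stay as the last step left them, time stands still between calls to the robot, and variables do not carry over. Pictures are saved under pics/ and viewed, at most 10 in all, crops included, and the job is handed in when it is done.

```bash
mkdir -p pics; ls; python3 - <<'E'
from station import sensors, eyes
import cv2, numpy as np
s=sensors.sense(); print(s['time_s'],s['tcp_pos'],np.round(s['ee_rot'],3).tolist())
for n in ['scene','side']:
    c=eyes.capture(n); np.savez(f'{n}0.npz',**{k:c[k] for k in c}); cv2.imwrite(f'pics/{n}0.png',c['pixels'][:,:,::-1])
    print(n,np.round(c['K'],1).tolist(),np.round(c['world_from_camera'],3).tolist(),[k for k in c])
E
```

```text
pics
0.0 [0.27371254 0.56120101 0.22144607] [[0.899, -0.439, -0.001], [-0.439, -0.899, -0.002], [0.0, 0.002, -1.0]]
scene [[584.0, 0.0, 310.6], [0.0, 584.0, 240.0], [0.0, 0.0, 1.0]] [[-0.585, -0.493, 0.644, 1.337], [0.811, -0.357, 0.464, 0.605], [0.001, 0.794, 0.608, 0.881], [0.0, 0.0, 0.0, 1.0]] ['pixels', 'z_map', 'K', 'world_from_camera']
side [[583.7, 0.0, 324.8], [0.0, 583.7, 239.3], [0.0, 0.0, 1.0]] [[0.989, 0.087, -0.123, 0.357], [-0.15, 0.584, -0.798, -0.905], [0.003, 0.807, 0.59, 0.777], [0.0, 0.0, 0.0, 1.0]] ['pixels', 'z_map', 'K', 'world_from_camera']
```

View pics/scene0.png

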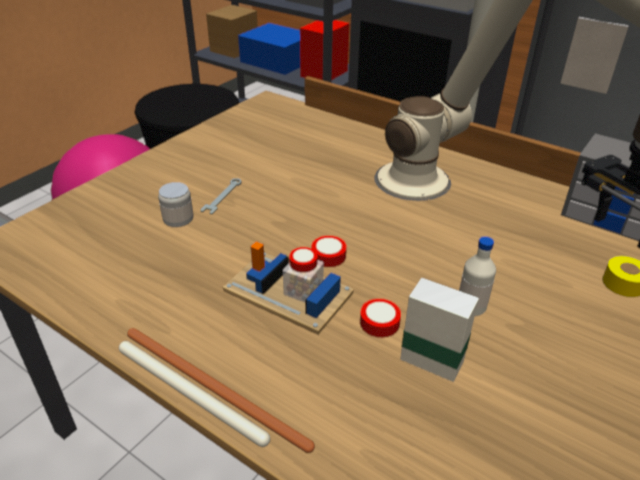

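View pics/side0.png

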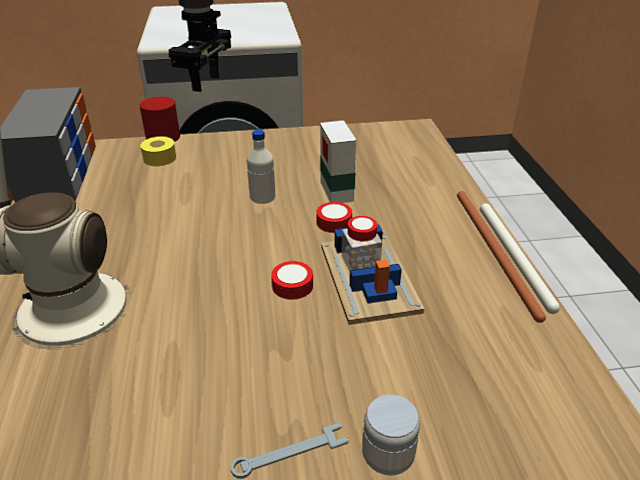

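The scene view shows three red-and-white lids: one on the jar at (303,258), and two on the bench at (329,250) and (380,316). The lid on the jar is the one meant, and I'll check its 59 mm size. The orange grip is at (258,255). The side view shows the lid at (362,227) and the grip at (382,275).

```bash
cat > h.py <<'E'
import numpy as np, cv2
def cloud(c):
    K=c['K'];z=c['z_map'];v,u=np.mgrid[:480,:640]
    p=np.stack([(u-K[0,2])/K[0,0]*z,-(v-K[1,2])/K[1,1]*z,-z,np.ones_like(z)],-1)
    return (p@c['world_from_camera'].T)[...,:3]
def hsv(c): return cv2.cvtColor(c['pixels'],cv2.COLOR_RGB2HSV)
def masks(c):
    H=hsv(c);h,s,v=H[...,0].astype(int),H[...,1],H[...,2]
    return dict(orange=(h>=5)&(h<=14)&(s>200)&(v>120),red=((h<4)|(h>174))&(s>170)&(v>80),blue=(h>100)&(h<125)&(s>130)&(v>50))
def ray(c,u,v,z):
    K=c['K'];T=c['world_from_camera'];d=T[:3,:3]@np.array([(u-K[0,2])/K[0,0],-(v-K[1,2])/K[1,1],-1]);o=T[:3,3]
    return o+d*(z-o[2])/d[2]
E
python3 - <<'E'
from h import *
ims=[]
for n,b in [('scene',(215,225,360,335)),('side',(310,190,430,325))]:
    c=dict(np.load(n+'0.npz'));P=cloud(c);m=masks(c);x0,y0,x1,y1=b
    box=np.zeros((480,640),bool);box[y0:y1,x0:x1]=1; ok=box&(c['z_map']>0)
    Z=P[...,2]
    o=m['orange']&ok; t=o&(Z>.092)
    print(n,'orange',o.sum(),Z[o].max().round(3),'top n',t.sum(),P[t].mean(0).round(4), np.ptp(P[t],0).round(3))
    rw=ok&(Z>.108)&(Z<.125); q=P[rw]; print(' lidtop',rw.sum(),np.percentile(q,[2,50,98],axis=0).round(4).tolist())
    (cx,cy),r=cv2.minEnclosingCircle(q[:,:2].astype(np.float32)); print('  circle',cx,cy,r)
    bl=m['blue']&ok&(Z>.05)&(Z<.066); k,L=cv2.connectedComponents(bl.astype(np.uint8))
    for i in range(1,k):
        p=P[L==i]
        if len(p)>20: print('  blue top',len(p),p.mean(0).round(4),cv2.minAreaRect((p[:,:2]*1000).astype(np.float32)))
    bd=ok&(Z>.009)&(Z<.02); print('  board',bd.sum(),cv2.minAreaRect((P[bd][:,:2]*1000).astype(np.float32)))
    body=ok&(Z>.03)&(Z<.092)&(hsv(c)[...,1]<110); print('  jar body',body.sum(),np.median(P[body],0).round(3))
    # other lids
    for l in [rr for rr in [m['red']&(Z>.01)&(Z<.05)]]:
        k,L=cv2.connectedComponents(l.astype(np.uint8))
        for i in range(1,k):
            p=P[L==i]
            if len(p)>80: print('  red',p.mean(0).round(3),cv2.minEnclosingCircle(p[:,:2].astype(np.float32))[1])
    ims.append(cv2.resize(c['pixels'][y0:y1,x0:x1],(400,400*(y1-y0)//(x1-x0)))[:300] if n=='scene' else cv2.resize(c['pixels'][y0:y1,x0:x1],(390,440)))
h=max(i.shape[0] for i in ims);cv2.imwrite('pics/crop0.png',np.hstack([cv2.copyMakeBorder(i,0,h-i.shape[0],0,0,0) for i in ims])[:,:,::-1])
E
```

```text
scene orange 71 0.111 top n 68 [ 0.5952 -0.0737  0.0982] [0.024 0.095 0.018]
 lidtop 433 [[0.5511, 0.0104, 0.109], [0.5806, 0.0384, 0.1127], [0.6064, 0.0649, 0.1159]]
  circle 0.5768178701400757 0.036780524998903275 0.03254987671971321
  blue top 257 [ 0.5961 -0.0399  0.0551] ((593.56396484375, -41.727657318115234), (102.130859375, 20.632301330566406), 4.122080326080322)
  blue top 458 [0.588  0.0964 0.0569] ((584.026123046875, 94.35132598876953), (102.29896545410156, 29.68023109436035), 5.264421463012695)
  board 2646 ((540.2671508789062, -0.3729705810546875), (253.7061309814453, 251.15122985839844), 3.907646894454956)
  jar body 1407 [0.603 0.038 0.054]
  red [0.446 0.018 0.025] 0.04447086900472641
  red [0.568 0.224 0.025] 0.044640008360147476
side orange 41 0.101 top n 41 [ 0.5926 -0.0786  0.0983] [0.02  0.022 0.007]
 lidtop 437 [[0.5491, 0.0062, 0.1085], [0.5765, 0.0316, 0.1124], [0.6036, 0.062, 0.1154]]
  circle 0.5763304829597473 0.03436023369431496 0.03309353068470955
  blue top 22 [0.6269 0.0897 0.057 ] ((628.8294677734375, 93.67288970947266), (24.574729919433594, 8.644185066223145), 77.21573638916016)
  blue top 47 [0.5397 0.0892 0.057 ] ((538.8746337890625, 89.72259521484375), (30.796749114990234, 14.350146293640137), 74.1895980834961)
  blue top 61 [ 0.6291 -0.0421  0.0556] ((628.1614379882812, -39.68340301513672), (21.063556671142578, 21.3725528717041), 2.763417959213257)
  blue top 147 [ 0.5647 -0.0452  0.0554] ((566.1591796875, -44.239646911621094), (50.376136779785156, 25.119211196899414), 3.2025961875915527)
  board 3233 ((556.130615234375, 103.61674499511719), (201.17745971679688, 466.4063720703125), 3.709860324859619)
  jar body 1315 [0.567 0.006 0.058]
  red [0.55  0.208 0.028] 0.04434339702129364
  red [ 0.429 -0.005  0.028] 0.04444313049316406
```

View pics/crop0.png

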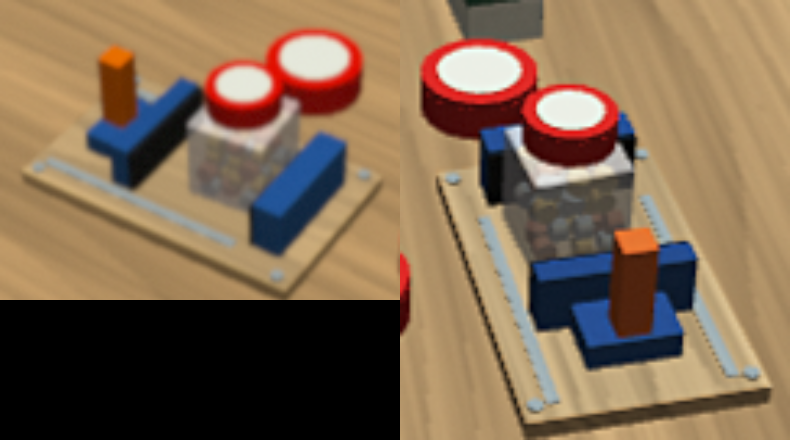

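The crop confirms that the lid on the jar is about 60 mm across with its top at z≈0.113. The two bench lids are about 89 mm across, so they are decoys. The post is pinned near (0.594,-0.079), and the clamp yaw is about +4.3°.

```bash
cat >> h.py <<'E'
def delta(pos,yaw):
    "tool-axis shift and turn to a tool-down pose; yaw of tool x in degrees"
    from station import sensors
    from scipy.spatial.transform import Rotation as R
    s=sensors.sense();A=np.array(s['ee_rot']);c,q=np.cos(np.radians(yaw)),np.sin(np.radians(yaw))
    B=np.array([[c,q,0],[q,-c,0],[0,0,-1]])
    print('d',(A.T@(np.array(pos)-s['tcp_pos'])).round(4),'rv',R.from_matrix(A.T@B).as_rotvec(degrees=True).round(2),'j',np.round(s['joints'],1),'F',np.round(s['wrist_force'],1))
E
python3 - <<'E'
from h import *
for n in ('scene','side'):
    c=dict(np.load(n+'0.npz'));H=hsv(c);m=masks(c)['orange'].copy();b=(245,235,272,275) if n=='scene' else (370,255,395,300)
    k=np.zeros_like(m);k[b[1]:b[3],b[0]:b[2]]=1;m&=k
    v,u=np.nonzero(m);V=H[...,2][m];t=V>V.min()/2+V.max()/2
    print(n,len(u),u.min(),u.max(),v.min(),v.max(),'bright top',t.sum(),u[t].mean(),v[t].mean(),ray(c,u[t].mean()+.0,v[t].mean(),.101).round(4))
delta((.594,-.079,.24),4.3)
E
```

```text
scene 68 251 262 242 250 bright top 51 256.6078431372549 245.49019607843138 [ 0.5964 -0.074   0.101 ]
side 41 376 388 260 267 bright top 31 382.741935483871 263.03225806451616 [ 0.5935 -0.0804  0.101 ]
d [ 0.5686  0.435  -0.0175] rv [ 1.100e-01  2.000e-02 -3.031e+01] j [ 78.8  22.1   0.4  -0.  -68.4 -14.8] F [-0.3 -0.2 -1. ]
```

The rows are not in the units I measure in: turns go in shares of 180 degrees. I convert before sending: -30.3 degrees / 180 = -0.1683.

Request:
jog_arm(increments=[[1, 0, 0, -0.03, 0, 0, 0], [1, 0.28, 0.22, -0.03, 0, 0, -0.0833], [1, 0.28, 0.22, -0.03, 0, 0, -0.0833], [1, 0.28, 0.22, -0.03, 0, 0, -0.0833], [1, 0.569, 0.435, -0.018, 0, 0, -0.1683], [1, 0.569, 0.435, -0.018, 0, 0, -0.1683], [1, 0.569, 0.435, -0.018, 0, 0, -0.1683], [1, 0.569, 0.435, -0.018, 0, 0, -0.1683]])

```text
refused: increments: the value is too long (schema: maxItems 1). Nothing was moved.
```

Wrong form. The message asks for a list holding one list of rows, three levels of brackets, so I'll send the same numbers that way.

Request:
jog_arm(increments=[[[1, 0, 0, -0.03, 0, 0, 0], [1, 0.28, 0.22, -0.03, 0, 0, -0.0833], [1, 0.28, 0.22, -0.03, 0, 0, -0.0833], [1, 0.28, 0.22, -0.03, 0, 0, -0.0833], [1, 0.569, 0.435, -0.018, 0, 0, -0.1683], [1, 0.569, 0.435, -0.018, 0, 0, -0.1683], [1, 0.569, 0.435, -0.018, 0, 0, -0.1683], [1, 0.569, 0.435, -0.018, 0, 0, -0.1683]]])

```text
time_s: 0.9
tcp_pos: [0.4292, 0.2473, 0.2482]
ee_rot: [[0.997, 0.076, -0.0], [0.076, -0.997, -0.0], [-0.0, 0.0, -1.0]]
wrist_force: [0.9, 0.5, -0.3]
gripper_width: 1.001
gripper_force: 0.0
```

```bash
python3 - <<'E'
from h import *
delta((.594,-.079,.24),4.3)
E
```

```text
d [0.1397 0.3378 0.0082] rv [0.01 0.02 0.03] j [ 48.8   8.2 -14.8  -0.  -67.   45.6] F [ 0.9  0.5 -0.3]
```

Request:
jog_arm(increments=[[[1, 0.139, 0.336, 0.008, 0, 0, 0], [1, 0.139, 0.336, 0.008, 0, 0, 0], [1, 0.139, 0.336, 0.008, 0, 0, 0], [1, 0.139, 0.336, 0.008, 0, 0, 0], [1, 0.139, 0.336, 0.008, 0, 0, 0], [1, 0.139, 0.336, 0.008, 0, 0, 0], [1, 0.139, 0.336, 0.008, 0, 0, 0], [1, 0.139, 0.336, 0.008, 0, 0, 0]]])

```text
time_s: 1.7
tcp_pos: [0.5936, -0.0792, 0.2389]
ee_rot: [[0.998, 0.07, -0.002], [0.07, -0.998, -0.001], [-0.002, 0.001, -1.0]]
wrist_force: [-0.3, -0.1, -0.5]
gripper_width: 0.996
gripper_force: 0.0
```

```bash
python3 - <<'E'
from h import *
from station import eyes
delta((.594,-.079,.24),4.3)
c=eyes.capture('wrist');P=cloud(c);m=masks(c)['orange']&(P[...,2]>.092)
print(m.sum(),P[m].mean(0).round(4) if m.any() else 0, cv2.minAreaRect((P[m][:,:2]*1000).astype(np.float32)) if m.any() else 0)
cv2.imwrite('pics/w1.png',c['pixels'][:,:,::-1])
E
```

```text
d [ 0.0004 -0.0001 -0.0011] rv [ 0.03  0.11 -0.28] j [  7.9  18.9  -1.8   0.  -69.3  86.1] F [-0.3 -0.1 -0.5]
57 [ 0.5929 -0.0781  0.1001] ((594.3902587890625, -75.39163970947266), (20.8371639251709, 20.52192497253418), 3.448265552520752)
```

View pics/w1.png

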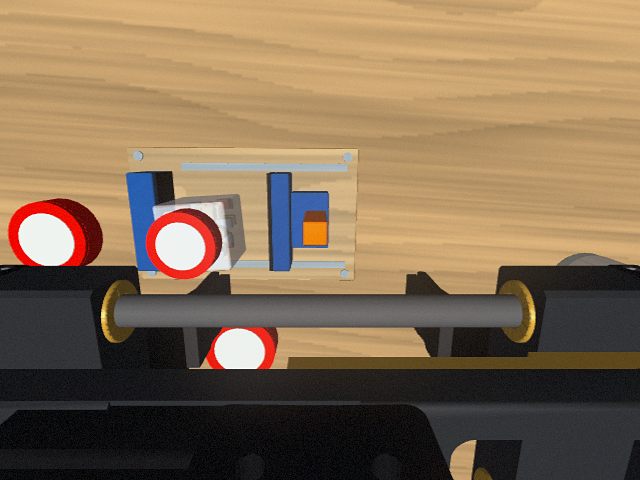

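The wrist view shows the orange post top at about (315,232), right of the jaw, and the jar lid at (184,243). The post centre is (0.593,-0.078), which agrees with the earlier estimate, so I'll descend.

Request:
jog_arm(increments=[[[1, 0, -0.001, 0.05, 0, 0, 0], [1, 0, -0.001, 0.1, 0, 0, 0], [1, 0, -0.001, 0.14, 0, 0, 0], [1, 0, -0.001, 0.16, 0, 0, 0], [1, 0, -0.001, 0.168, 0, 0, 0], [1, 0, -0.001, 0.168, 0, 0, 0]]])

```text
time_s: 2.35
tcp_pos: [0.5921, -0.0736, 0.0716]
ee_rot: [[0.997, 0.076, -0.002], [0.076, -0.997, -0.0], [-0.002, 0.0, -1.0]]
wrist_force: [0.6, 0.5, -0.1]
gripper_width: 1.001
gripper_force: 0.0
```

Request:
jog_arm(increments=[[[0, 0, 0, 0, 0, 0, 0], [0, 0, 0, 0, 0, 0, 0], [0, 0, 0, 0, 0, 0, 0], [0, 0, 0, 0, 0, 0, 0], [0, 0, 0, 0, 0, 0, 0], [0, 0, 0, 0, 0, 0, 0]]])

```text
time_s: 2.95
tcp_pos: [0.5928, -0.0743, 0.0726]
ee_rot: [[0.997, 0.075, 0.0], [0.075, -0.997, 0.0], [0.0, -0.0, -1.0]]
wrist_force: [0.6, -0.2, 0.2]
gripper_width: 0.539
gripper_force: 0.0
```

Request:
jog_arm(increments=[[[0, 0, 0.003, 0, 0, 0, 0], [0, 0, 0.003, 0, 0, 0, 0], [0, 0, 0.003, 0, 0, 0, 0], [0, 0, 0.003, 0, 0, 0, 0], [0, 0, 0.003, 0, 0, 0, 0], [0, 0, 0.003, 0, 0, 0, 0], [0, 0, 0.003, 0, 0, 0, 0]]])

```text
time_s: 3.65
tcp_pos: [0.5929, -0.0769, 0.0722]
ee_rot: [[0.997, 0.075, -0.0], [0.075, -0.997, 0.0], [-0.0, -0.0, -1.0]]
wrist_force: [-1.3, 3.5, -0.0]
gripper_width: 0.25
gripper_force: 30.0
```

```bash
python3 - <<'E'
from h import *
from station import eyes,sensors
c=eyes.capture('scene');P=cloud(c);m=masks(c)
for k in ('blue',):
    b=m[k]&(P[...,2]>.05)&(P[...,2]<.066)&(P[...,1]<.12)&(P[...,1]>-.1)
    n,L=cv2.connectedComponents(b.astype(np.uint8))
    for i in range(1,n):
        p=P[L==i]
        if len(p)>20: print(len(p),p.mean(0).round(4))
s=sensors.sense();print(s['wrist_force'],s['gripper_force'],s['tcp_pos'])
E
```

```text
258 [ 0.5969 -0.0402  0.055 ]
456 [0.5879 0.0962 0.0567]
[0.12491817 3.4648927  0.06515201] 29.99195489566773 [ 0.59288476 -0.07691167  0.07224048]
```

Request:
jog_arm(increments=[[[0, 0, -0.004, 0, 0, 0, 0], [0, 0, -0.01, 0, 0, 0, 0], [0, 0, -0.016, 0, 0, 0, 0], [0, 0, -0.022, 0, 0, 0, 0], [0, 0, -0.028, 0, 0, 0, 0], [0, 0, -0.034, 0, 0, 0, 0], [0, 0, -0.04, 0, 0, 0, 0], [0, 0, -0.042, 0, 0, 0, 0]]])

```text
time_s: 4.5
tcp_pos: [0.5904, -0.0385, 0.0723]
ee_rot: [[0.997, 0.075, 0.0], [0.075, -0.997, -0.004], [0.0, 0.004, -1.0]]
wrist_force: [4.1, -13.5, -4.5]
gripper_width: 0.253
gripper_force: 30.0
```

Request:
jog_arm(increments=[[[0, 0, -0.004, 0, 0, 0, 0], [0, 0, -0.008, 0, 0, 0, 0], [0, 0, -0.012, 0, 0, 0, 0], [0, 0, -0.015, 0, 0, 0, 0], [0, 0, -0.015, 0, 0, 0, 0]]])

```text
time_s: 5.0
tcp_pos: [0.59, -0.0342, 0.0721]
ee_rot: [[0.997, 0.075, -0.001], [0.075, -0.997, -0.017], [-0.003, 0.017, -1.0]]
wrist_force: [13.4, -51.5, -10.9]
gripper_width: 0.254
gripper_force: 30.0
```

Request:
jog_arm(increments=[[[0, 0, -0.002, 0, 0, 0, 0], [0, 0, -0.003, 0, 0, 0, 0], [0, 0, -0.003, 0, 0, 0, 0]]])

```text
time_s: 5.3
tcp_pos: [0.5899, -0.0333, 0.0721]
ee_rot: [[0.997, 0.075, -0.002], [0.075, -0.997, -0.019], [-0.003, 0.019, -1.0]]
wrist_force: [15.2, -60.0, -13.0]
gripper_width: 0.273
gripper_force: 30.1
```

```bash
python3 - <<'E'
from h import *
from station import eyes
ims=[]
for n,b in [('scene',(215,190,375,340)),('side',(310,170,430,300))]:
    c=eyes.capture(n);x0,y0,x1,y1=b;ims.append(cv2.resize(c['pixels'][y0:y1,x0:x1],(400,400),interpolation=cv2.INTER_CUBIC))
cv2.imwrite('pics/c2.png',np.hstack(ims)[:,:,::-1])
E
```

```text
(no output)
```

View pics/c2.png

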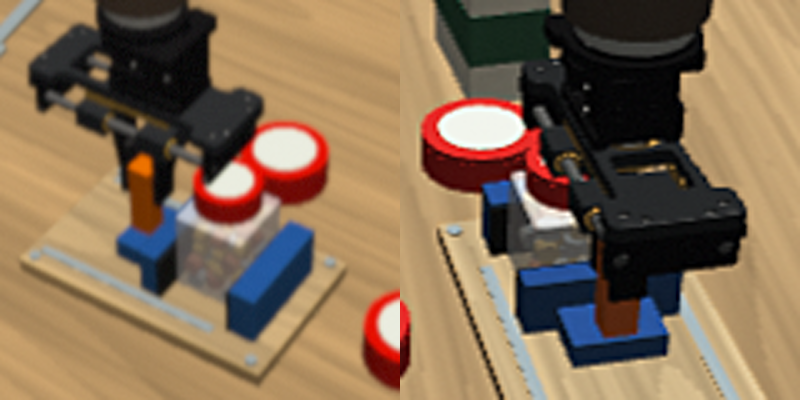

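Request:
jog_arm(increments=[[[0, 0, 0.01, 0, 0, 0, 0], [0, 0, 0.012, 0, 0, 0, 0]]])

```text
time_s: 5.6
tcp_pos: [0.5901, -0.0346, 0.0721]
ee_rot: [[0.997, 0.072, 0.001], [0.072, -0.997, -0.004], [0.0, 0.004, -1.0]]
wrist_force: [4.3, -9.4, -4.3]
gripper_width: 0.253
gripper_force: 30.0
```

```bash
python3 - <<'E'
from h import *
from station import eyes
for n in ['scene','side','wrist']:
    c=eyes.capture(n);P=cloud(c);Z=P[...,2];H=hsv(c);X,Y=P[...,0],P[...,1]
    near=(X>.5)&(X<.68)&(Y>-.12)&(Y<.13)
    t=near&(((H[...,1]<60)&(H[...,2]>150)&(Z>.108)&(Z<.12))|(masks(c)['red']&(Z>.09)&(Z<.12)))
    q=P[t];print(n,'lid',len(q),(q.min(0).round(4),q.max(0).round(4)) if len(q) else '')
    if len(q)>30: print('  circ',cv2.minEnclosingCircle(q[:,:2].astype(np.float32)))
    sh=near&(Z>.08)&(Z<.0925)&(H[...,1]<70)&(H[...,2]>110);q=P[sh]
    if len(q)>10: print('  shoulder',len(q),cv2.minAreaRect((q[:,:2]*1000).astype(np.float32)))
    b=masks(c)['blue']&near&(Z>.05)&(Z<.066);k,L=cv2.connectedComponents(b.astype(np.uint8))
    for i in range(1,k):
        p=P[L==i]
        if len(p)>20: print('  blue',len(p),cv2.minAreaRect((p[:,:2]*1000).astype(np.float32)))
    if n=='wrist': cv2.imwrite('pics/w2.png',c['pixels'][:,:,::-1])
E
```

```text
scene lid 416 (array([0.5479, 0.0202, 0.0952]), array([0.6108, 0.0773, 0.1173]))
  circ ((0.5783424973487854, 0.049309082329273224), 0.03256499022245407)
  shoulder 271 ((579.832763671875, 47.55065155029297), (67.41880798339844, 65.11504364013672), 2.244055986404419)
  blue 125 ((614.092041015625, 2.8442564010620117), (52.97557830810547, 18.303447723388672), 4.959918975830078)
  blue 458 ((584.0802001953125, 94.36465454101562), (103.87739562988281, 28.25984001159668), 3.3862788677215576)
side lid 62 (array([0.5489, 0.016 , 0.0984]), array([0.5809, 0.0692, 0.1157]))
  circ ((0.5646524429321289, 0.042570095509290695), 0.02687975764274597)
  shoulder 125 ((559.1541137695312, 41.246673583984375), (25.2825984954834, 64.7515869140625), 3.3349931240081787)
  blue 48 ((539.2296142578125, 88.05103302001953), (33.171142578125, 13.512025833129883), 84.85986328125)
  blue 127 ((560.6282958984375, -0.9334545135498047), (44.761253356933594, 25.18614387512207), 0.1993589550256729)
wrist lid 4962 (array([0.5688, 0.0355, 0.0921]), array([0.6099, 0.0694, 0.1169]))
  circ ((0.5887141227722168, 0.052147991955280304), 0.02536764368414879)
  shoulder 3150 ((608.0852661132812, 48.40974426269531), (14.82067584991455, 65.96493530273438), 8.585410118103027)
  blue 3607 ((607.092529296875, 96.10043334960938), (52.466609954833984, 27.02251625061035), 3.7722980976104736)
  blue 2984 ((610.469970703125, 2.7211179733276367), (57.158145904541016, 18.088041305541992), 3.5758750438690186)
```

View pics/w2.png

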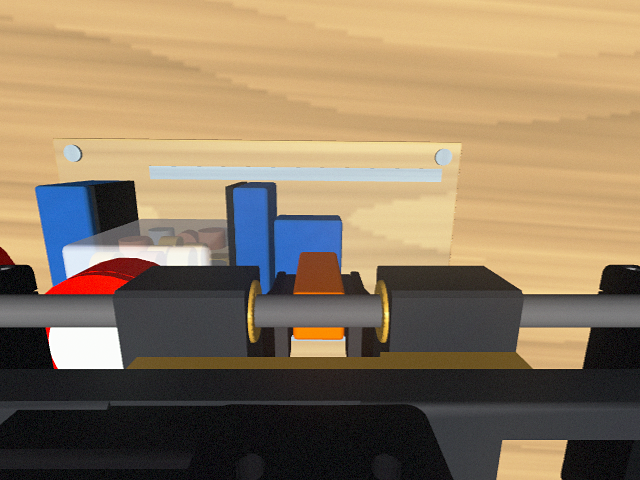

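The wrist view shows the jar squared up and flush with the sliding jaw, which sits at (250,230). The gap between the jaw faces is about 66 mm, and the jaw took a 60 N push without moving further. It's snug, since the jaw must have started about 16 mm in. I'll release with only a part opening, because the lid is close, and rise.

Request:
jog_arm(increments=[[[0.5, 0, 0, 0, 0, 0, 0], [0.5, 0, 0, 0, 0, 0, 0], [0.5, 0, 0, 0, 0, 0, 0], [0.5, 0, 0, 0, 0, 0, 0], [0.5, 0, 0, -0.03, 0, 0, 0], [0.5, 0, 0, -0.07, 0, 0, 0], [0.5, 0, 0, -0.12, 0, 0, 0], [0.5, 0, 0, -0.12, 0, 0, 0]]])

```text
time_s: 6.55
tcp_pos: [0.594, -0.0288, 0.2008]
ee_rot: [[0.997, 0.077, 0.016], [0.077, -0.997, 0.001], [0.016, 0.001, -1.0]]
wrist_force: [1.2, 0.3, 0.0]
gripper_width: 0.5
gripper_force: 0.0
```

```bash
python3 - <<'E'
from h import *
from station import eyes
for n in ['scene','side','wrist']:
    c=eyes.capture(n);P=cloud(c);Z=P[...,2];H=hsv(c);X,Y=P[...,0],P[...,1]
    near=(X>.5)&(X<.68)&(Y>-.12)&(Y<.13)
    t=near&(((H[...,1]<60)&(H[...,2]>150)&(Z>.106)&(Z<.12))|(masks(c)['red']&(Z>.085)&(Z<.12)))
    v,u=np.nonzero(t);q=P[t];print(n,len(q),'circ',np.round(cv2.minEnclosingCircle(q[:,:2].astype(np.float32))[0],4),'z',np.percentile(q[:,2],97).round(4))
    w=t&(H[...,1]<60);v,u=np.nonzero(w);print('  white ctr',u.mean(),v.mean(),ray(c,u.mean(),v.mean(),.114).round(4))
    sh=near&(Z>.08)&(Z<.0925)&(H[...,1]<70)&(H[...,2]>110);q=P[sh];print('  shoulder',cv2.minAreaRect((q[:,:2]*1000).astype(np.float32)))
    o=masks(c)['orange']&(Z>.096)&near
    if o.sum()>10: print('  orange',P[o].mean(0).round(4))
delta((.578,.048,.18),-20)
E
```

```text
scene 459 circ [0.5808 0.0476] z 0.1153
  white ctr 305.8736263736264 257.1208791208791 [0.5788 0.0456 0.114 ]
  shoulder ((584.3842163085938, 16.778366088867188), (65.58490753173828, 127.08180236816406), 5.692354202270508)
  orange [ 0.5936 -0.0328  0.0982]
side 369 circ [0.5773 0.0441] z 0.1152
  white ctr 361.93582887700535 220.99465240641712 [0.5787 0.0425 0.114 ]
  shoulder ((578.95947265625, 41.8464469909668), (65.75178527832031, 66.60215759277344), 0.8196418285369873)
  orange [ 0.5896 -0.0404  0.0987]
wrist 3937 circ [0.5803 0.0468] z 0.1163
  white ctr 215.53326810176125 253.8820939334638 [0.583  0.0459 0.114 ]
  shoulder ((580.1661376953125, 46.463661193847656), (65.92765045166016, 65.30992889404297), 4.0085978507995605)
  orange [ 0.5948 -0.0351  0.0997]
d [-0.0051 -0.0775  0.0124] rv [-0.03  0.   24.33] j [ 12.9  19.9  -7.3  -0.  -62.8  81.5] F [-0.5 -0.6 -0.3]
```

Converted, 24.3 degrees / 180 = 0.135.

Request:
jog_arm(increments=[[[1, -0.004, -0.05, 0, 0, 0, 0.0444], [1, -0.003, -0.0755, 0, 0, 0, 0.0889], [1, -0.003, -0.0755, 0, 0, 0, 0.135], [1, -0.003, -0.0755, 0.02, 0, 0, 0.135], [1, -0.003, -0.0755, 0.04, 0, 0, 0.135], [1, -0.003, -0.0755, 0.04, 0, 0, 0.135]]])

```text
time_s: 7.3
tcp_pos: [0.5775, 0.0452, 0.1477]
ee_rot: [[0.94, -0.342, -0.01], [-0.342, -0.94, -0.002], [-0.008, 0.006, -1.0]]
wrist_force: [-0.3, -0.3, 0.1]
gripper_width: 0.947
gripper_force: 0.0
```

```bash
python3 - <<'E'
from h import *
delta((.580,.046,.093),-20)
E
```

```text
d [ 0.0025 -0.0019  0.0547] rv [ 0.32  0.48 -0.01] j [ 20.5  21.6 -11.7  -0.1 -57.3  49.6] F [-0.3 -0.3  0.1]
```

Request:
jog_arm(increments=[[[1, 0, 0, 0.02, 0, 0, 0], [1, 0, 0, 0.04, 0, 0, 0], [1, 0, 0, 0.04, 0, 0, 0], [1, 0, 0, 0.04, 0, 0, 0]]])

```text
time_s: 7.7
tcp_pos: [0.5809, 0.0455, 0.1125]
ee_rot: [[0.94, -0.342, -0.0], [-0.342, -0.94, -0.001], [-0.0, 0.001, -1.0]]
wrist_force: [0.4, -0.6, 1.0]
gripper_width: 1.001
gripper_force: 0.0
```

```bash
python3 - <<'E'
from h import *
delta((.580,.046,.093),-20)
E
```

```text
d [-0.001  -0.0002  0.0195] rv [0.05 0.01 0.03] j [ 20.4  23.7 -14.1   0.  -52.2  49.6] F [ 0.4 -0.6  1. ]
```

Request:
jog_arm(increments=[[[1, 0, 0, 0.015, 0, 0, 0], [1, 0, 0, 0.0195, 0, 0, 0], [1, 0, 0, 0.0195, 0, 0, 0]]])

```text
time_s: 8.0
tcp_pos: [0.5807, 0.0456, 0.0931]
ee_rot: [[0.94, -0.342, -0.0], [-0.342, -0.94, -0.0], [-0.0, 0.0, -1.0]]
wrist_force: [-0.3, 0.3, 0.3]
gripper_width: 0.999
gripper_force: 0.0
```

Request:
jog_arm(increments=[[[0, 0, 0, 0, 0, 0, 0], [0, 0, 0, 0, 0, 0, 0], [0, 0, 0, 0, 0, 0, 0], [0, 0, 0, 0, 0, 0, 0], [0, 0, 0, 0, 0, 0, 0], [0, 0, 0, 0, 0, 0, 0], [0, 0, 0, 0, 0, 0, 0]]])

```text
time_s: 8.7
tcp_pos: [0.5806, 0.0453, 0.0931]
ee_rot: [[0.94, -0.342, -0.0], [-0.342, -0.94, -0.0], [0.0, 0.001, -1.0]]
wrist_force: [-0.1, -2.6, 1.9]
gripper_width: 0.672
gripper_force: 30.0
```

```bash
python3 - <<'E'
from h import *
from station import sensors
print(sensors.sense()['moment']);delta((.580,.046,.093),-20)
E
```

```text
[-0.65522323  0.16932516  0.02335371]
d [-0.0008 -0.0004  0.0001] rv [ 0.03 -0.    0.01] j [ 20.4  25.  -15.4   0.  -49.7  49.6] F [-0.1 -2.6  1.9]
```

Converted, -30 degrees / 180 = -0.1667.

Request:
jog_arm(increments=[[[0, 0, 0, 0, 0, 0, -0.0167], [0, 0, 0, -0.0005, 0, 0, -0.0389], [0, 0, 0, -0.0007, 0, 0, -0.0611], [0, 0, 0, -0.001, 0, 0, -0.0833], [0, 0, 0, -0.0013, 0, 0, -0.1111], [0, 0, 0, -0.0016, 0, 0, -0.1389], [0, 0, 0, -0.002, 0, 0, -0.1667], [0, 0, 0, -0.002, 0, 0, -0.1667]]])

```text
time_s: 9.5
tcp_pos: [0.5812, 0.0463, 0.095]
ee_rot: [[0.985, 0.174, 0.001], [0.174, -0.985, 0.001], [0.001, -0.001, -1.0]]
wrist_force: [-0.0, 1.4, 1.3]
gripper_width: 0.672
gripper_force: 30.0
```

```bash
python3 - <<'E'
from h import *
from station import sensors,eyes
print(sensors.sense()['moment']);delta((.580,.046,.095),10)
ims=[]
for n,b in [('scene',(245,215,365,335)),('wrist',(60,140,540,480))]:
    c=eyes.capture(n);x0,y0,x1,y1=b;ims.append(cv2.resize(c['pixels'][y0:y1,x0:x1],(400,400),interpolation=cv2.INTER_CUBIC))
cv2.imwrite('pics/c3.png',np.hstack(ims)[:,:,::-1])
E
```

```text
[ 0.29553069 -0.0662018  -0.00130615]
d [-0.0012  0.0001  0.    ] rv [-0.04 -0.08  0.01] j [ 20.5  24.9 -15.2  -0.  -49.8  79.6] F [-0.   1.4  1.3]
```

View pics/c3.png

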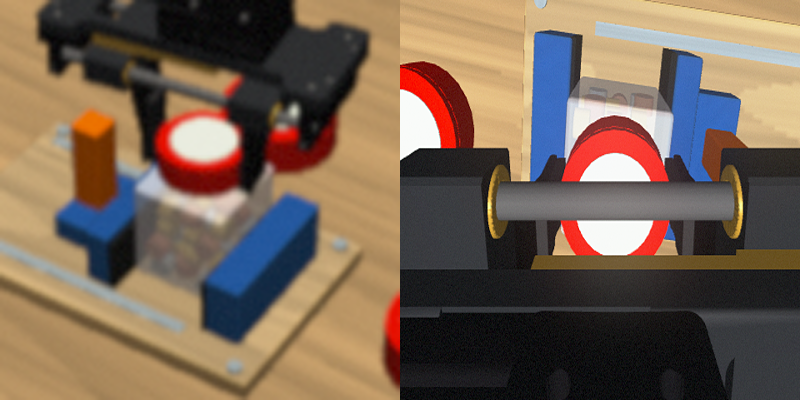

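The jar at left (200,230) is still square between the jaws and the lid is held at (205,145). Turning moment is near zero, so it isn't slipping against a tight thread. I'll carry on to about 78°.

Converted, -49 degrees / 180 = -0.2722.

Request:
jog_arm(increments=[[[0, 0, 0, -0.0003, 0, 0, -0.0278], [0, 0, 0, -0.0006, 0, 0, -0.0611], [0, 0, 0, -0.001, 0, 0, -0.1], [0, 0, 0, -0.0014, 0, 0, -0.1389], [0, 0, 0, -0.0018, 0, 0, -0.1778], [0, 0, 0, -0.002, 0, 0, -0.2167], [0, 0, 0, -0.002, 0, 0, -0.2556], [0, 0, 0, -0.002, 0, 0, -0.2722]]])

```text
time_s: 10.4
tcp_pos: [0.5806, 0.0461, 0.0964]
ee_rot: [[0.514, 0.858, -0.0], [0.858, -0.514, 0.001], [0.001, -0.001, -1.0]]
wrist_force: [-0.7, 3.0, 0.6]
gripper_width: 0.677
gripper_force: 30.0
```

Request:
jog_arm(increments=[[[0, 0, 0, 0, 0, 0, 0], [0, 0, 0, -0.001, 0, 0, 0], [0, 0, 0, -0.001, 0, 0, 0]]])

```text
time_s: 10.7
tcp_pos: [0.5803, 0.046, 0.0974]
ee_rot: [[0.516, 0.856, -0.001], [0.856, -0.516, 0.0], [-0.0, -0.001, -1.0]]
wrist_force: [-1.0, 3.3, -1.1]
gripper_width: 0.672
gripper_force: 30.0
```

```bash
python3 - <<'E'
from h import *
from station import sensors
print(sensors.sense()['moment']);delta((.580,.046,.1),59)
E
```

```text
[ 0.96333815  0.10957605 -0.00205945]
d [-0.0001 -0.0003 -0.0026] rv [-0.06  0.01 -0.08] j [ 2.040e+01  2.470e+01 -1.510e+01 -1.000e-01 -5.030e+01  1.285e+02] F [-1.   3.3 -1.1]
```

Request:
jog_arm(increments=[[[0, 0, 0, -0.001, 0, 0, 0], [0, 0, 0, -0.002, 0, 0, 0], [0, 0, 0, -0.003, 0, 0, 0]]])

```text
time_s: 11.0
tcp_pos: [0.5804, 0.0459, 0.1006]
ee_rot: [[0.515, 0.857, -0.001], [0.857, -0.515, 0.0], [-0.0, -0.001, -1.0]]
wrist_force: [-0.7, 4.9, -3.4]
gripper_width: 0.676
gripper_force: 30.0
```

```bash
python3 - <<'E'
from h import *
from station import eyes
c=eyes.capture('scene')
cv2.imwrite('pics/c4.png',cv2.resize(c['pixels'][200:330,215:375],(640,520),interpolation=cv2.INTER_CUBIC)[:,:,::-1])
E
```

```text
(no output)
```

View pics/c4.png

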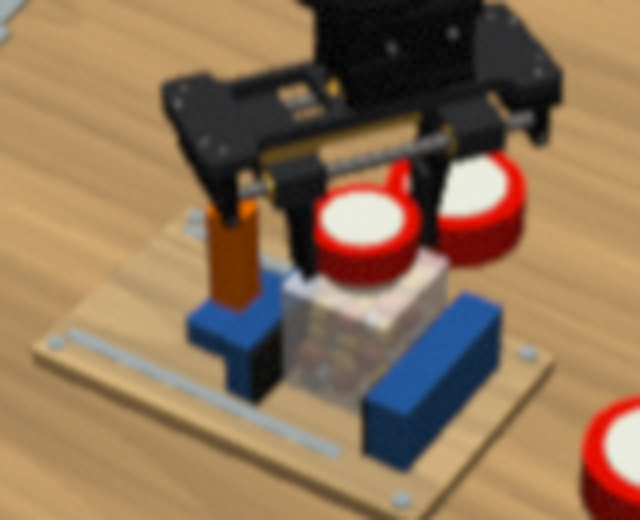

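The crop shows the lid in the fingers at (365,235) over the jar, with both jaws in place. I'll check that the lid has risen with the tool and that the jar shoulder is still at 0.087.

```bash
cat > chk.py <<'E'
from h import *
from station import eyes,sensors
c=eyes.capture('scene');P=cloud(c);Z=P[...,2];H=hsv(c);X,Y=P[...,0],P[...,1]
near=(X>.5)&(X<.68)&(Y>-.0)&(Y<.1)
w=near&(H[...,1]<60)&(H[...,2]>150)&(Z>.105)&(Z<.18)
v,u=np.nonzero(w);z=np.median(Z[w]);print('lid top',w.sum(),z.round(4),ray(c,u.mean(),v.mean(),z).round(4))
sh=near&(Z>.08)&(Z<.097)&(H[...,1]<70)&(H[...,2]>110);print('shoulder',sh.sum(),np.median(Z[sh]).round(4),np.percentile(Z[sh],[20,80]).round(4),cv2.minAreaRect((P[sh][:,:2]*1000).astype(np.float32)))
o=masks(c)['orange']&(Z>.092)&(abs(X-.594)<.05);print('orange',P[o].mean(0).round(4))
c0=dict(np.load('scene0.npz'));P=cloud(c0);H=hsv(c0);Z=P[...,2];X,Y=P[...,0],P[...,1];near=(X>.5)&(X<.68)&(Y>-.02)&(Y<.08)
w=near&(H[...,1]<60)&(H[...,2]>150)&(Z>.105)&(Z<.13);sh=near&(Z>.08)&(Z<.097)&(H[...,1]<70)&(H[...,2]>110);print('initial lid',np.median(Z[w]).round(4),'sh',np.median(Z[sh]).round(4),np.percentile(Z[sh],[20,80]).round(4))
s=sensors.sense();print(s['tcp_pos'],s['wrist_force'],s['moment'],s['joint_velocities'])
E
python3 chk.py
```

```text
lid top 189 0.1209 [0.5766 0.0442 0.1209]
shoulder 329 0.0843 [0.0827 0.0859] ((580.8262329101562, 46.69715881347656), (67.11279296875, 66.46046447753906), 2.760563850402832)
orange [ 0.5902 -0.0304  0.0978]
initial lid 0.1132 sh 0.0841 [0.0824 0.0859]
[0.58050962 0.04588636 0.10086191] [-0.85332476  5.39534972 -2.35452995] [1.40751819 0.37045557 0.00799013] [ 0.00685259 -0.00286072  0.00251243 -0.0126173   0.14150202  0.082013  ]
```

The lid has risen 7.7 mm and the jar shoulder hasn't moved, so the thread has let go. I'll lift straight up.

Request:
jog_arm(increments=[[[0, 0, 0, -0.004, 0, 0, 0], [0, 0, 0, -0.009, 0, 0, 0], [0, 0, 0, -0.015, 0, 0, 0], [0, 0, 0, -0.021, 0, 0, 0], [0, 0, 0, -0.026, 0, 0, 0], [0, 0, 0, -0.029, 0, 0, 0], [0, 0, 0, -0.029, 0, 0, 0], [0, 0, 0, -0.029, 0, 0, 0]]])

```text
time_s: 11.9
tcp_pos: [0.5805, 0.0456, 0.1298]
ee_rot: [[0.515, 0.857, -0.0], [0.857, -0.515, -0.0], [-0.0, -0.0, -1.0]]
wrist_force: [-0.0, 0.6, -0.6]
gripper_width: 0.675
gripper_force: 30.0
```

```bash
python3 chk.py; python3 - <<'E'
from h import *
delta((.580,.0465,.130),59)
from station import eyes
c=eyes.capture('side')
cv2.imwrite('pics/c5.png',cv2.resize(c['pixels'][160:300,300:440],(500,500),interpolation=cv2.INTER_CUBIC)[:,:,::-1])
E
```

```text
lid top 216 0.1497 [0.5857 0.0502 0.1497]
shoulder 429 0.0847 [0.0828 0.0873] ((581.0072631835938, 46.078372955322266), (67.16870880126953, 67.73241424560547), 4.141824722290039)
orange [ 0.5936 -0.0321  0.098 ]
initial lid 0.1132 sh 0.0841 [0.0824 0.0859]
[0.58048461 0.04555494 0.1296073 ] [-0.00492762 -0.80567735 -0.28610189] [-0.08722933 -0.05474984  0.00410352] [ 0.02460935  0.26560371  0.02882268  0.01493689  0.00524886 -0.023455  ]
d [ 0.0006 -0.0009 -0.0004] rv [-0.02  0.02 -0.  ] j [ 20.4  22.6 -13.   -0.  -54.4 128.6] F [-0.  -0.8 -0.3]
```

View pics/c5.png

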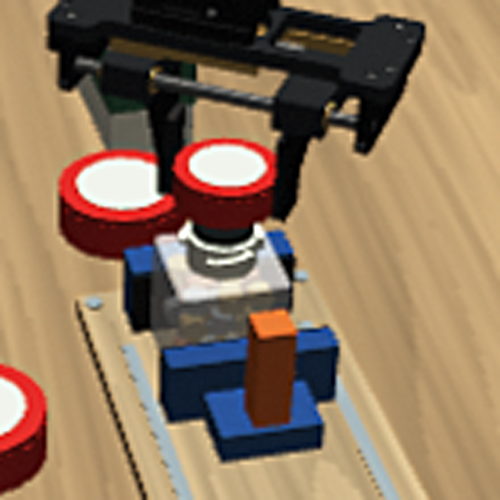

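The picture shows the lid at (225,180) level above the open neck at (222,240). The jar is still clamped and the other things are untouched. I'll let it settle and hand in.

Request:
jog_arm(increments=[[[0, 0, 0, 0, 0, 0, 0], [0, 0, 0, 0, 0, 0, 0], [0, 0, 0, 0, 0, 0, 0]]])

```text
time_s: 12.3
tcp_pos: [0.5807, 0.0456, 0.1297]
ee_rot: [[0.515, 0.857, -0.0], [0.857, -0.515, -0.0], [-0.0, -0.0, -1.0]]
wrist_force: [-0.3, 0.4, -0.6]
gripper_width: 0.675
gripper_force: 30.0
```

```bash
python3 -c "
from station import workorder; print(workorder.finish_job())"
```

```text
the job is handed in; nothing more can be done
None
```

The jar is clamped snug between the jaws, and the red lid is unscrewed and held still and level about 22 mm above the mouth; I handed the job in at 12.3 s, and no verdict was returned.

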